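# Stack away the stamping set and the sewing set

### The job

Stack the two little counter sets away, from the bottom up and in this order: lay the ink pad in the middle of the ticket pad, lengthwise along it, and stand the rubber stamp upright in the middle of the ink pad with its foot lengthwise along the ink pad; then lay the round pin tin in the middle of the cork mat and stand the thread spool upright in the middle of the tin. Leave everything else on the counter, such as the tailor's chalk and the wooden clips, where it lies.

Things in the scene. Friction and masses are not known exactly. Their poses are not given: they have to be found in the camera images.
- ink_center (a point): centre (half-way up) of the closed ink pad, a loose flat box 62 mm (its x) by 92 mm (its y) and 18 mm high; lies flat, z up
- stamp_center (a point): centre (half-way up, 33 mm over its underside) of the loose rubber stamp, 66 mm high, standing upright: a foot 26 mm (its x) by 50 mm (its y) and 12 mm high, above it on the axis a neck 20 mm thick up to 32 mm, then a round wooden handle 24 mm thick from 32 to 66 mm over the underside; z up. Take it by the handle
- tin_center (a point): centre (half-way up) of the loose round pin tin, 66 mm in diameter and 22 mm high, with a flat lid that stays shut; z up
- spool_center (a point): centre (half-way up) of the loose thread spool standing on end: 46 mm high, flanges 26 mm in diameter and 7 mm thick at both ends, the core between them 15 mm thick; z is its axis, up
- ticket_pad: pad of printed tickets lying flat, does not move: 160 mm (its x) by 105 mm (its y), 13 mm thick; origin at the centre of its underside, on the counter
- cork_mat: square cork mat, does not move: 120 x 120 mm, 6 mm thick; origin at the centre of its underside, on the counter
- chalk_center (a point): centre of the loose tailor's chalk that lies between ticket pad and mat, 36 x 46 mm, 8 mm thick: leave it where it is
- clip_center (a point): centre of the loose wooden clip that lies among the things to be moved, nearer to the robot than the pad and the mat, 10 x 62 mm (its y), 12 mm high (two more such clips farther to the left are no part of the work): leave it where it is
Not all that is in view belongs to the job. What is shaped like the part that bears ink_center but orange is not meant.

How it is judged:
By the outcome, as a careful person would: the job done as asked, in the order asked, and still so for the second after the job is handed in, with the robot touching nothing.
It also fails if it takes over 128 s, if anything falls off the work surface, if the arm or the gripper's body presses on something with over 40 N, if the wrist force passes 120 N, or if a joint passes its speed limit or range.

### The arm

A 6-joint arm with a two-finger parallel gripper is mounted at the origin on a cart in front of the work surface, level with it; the furniture and walls round the work are solid. World frame = base frame: x ahead of the robot, y to its left, z up, the work surface at z = 0. Lengths are in m, angles in rad, forces in N, time in s.
With the tool pointing down it reaches from about 0.375 to 0.975 m from the base axis. Payload 3.8 kg.
Tool frame: the origin (TCP) lies midway between the tips of the shut fingers; the grasp point (between the pads) lies 19 mm behind it; z points along the fingers, y is the line along which they close (so a half turn about z gives the same grasp; the last joint's range is limited). The gripper opens to 88 mm and grips with 3 to 60 N. Pads are 18 mm wide; open, the fingers measure 123 mm over their backs; the gripper's body (75 mm by 187 mm) begins 45 mm behind the grasp point.
Start: joints at [-1.166, 0.264, 1.604, -0, 1.274, -0.037], TCP at [0.289, -0.61, 0.239] pointing down, gripper open.
Joint ranges: [-2.63, 2.63], [-0.94, 2.18], [0.31, 2.57], [-1.31, 4.45], [0, 2.66], [-2.55, 2.55]. Speed limits (rad/s): [2.57, 2.57, 3.14, 3.14, 3.14, 3.14].

### API

Orientations are given as a rotation vector (axis times angle).
In Python, from cell import manip, inverse_kinematics, cams, order gives the robot as it stands. Calls block until the motion is done:
- manip.move_pose(position, orientation): joint-space move of the TCP to a pose.
- manip.move_linear(position, rate=0.15, rot=None): straight line of the TCP; rot=None keeps the orientation; rate is the mean speed in m/s.
- manip.set_joints(angles): joint-space move.
- manip.set_gripper(opening, force=None): finger opening in m; force is the grip in N (None keeps the last); returns when the fingers have stopped.
- manip.dwell(seconds).
- inverse_kinematics(position, orientation): joint angles nearest the present ones, or None.
- manip.state(): the state.
- cams.capture(name): name is "scene" or "top" or "wrist"; returns a dict with "image" (400x640x3 uint8, blue, green, red), "z_map" (400x640 float32, m along the optical axis (not along the pixel's ray), 0 where there is no reading), "intrinsics" (3x3 intrinsics, pixels), "position" and "orientation" of the camera in the world; the wrist camera has in their place "T_tool_cam" (4x4, takes a point from camera to tool coordinates, whose origin is the TCP and whose axes are the flange's). Camera axes: x right, y down, z forward; pixel columns grow to the right and rows downward; lengths in m; the calibration is good to about 2 mm. A picture is of the moment at which its call begins: read the wrist's pose just before it.
A pose or a line that the arm cannot do raises manip.IKError and nothing moves.
- order.close_job(): hands the job in; it is judged then, once.
The state is a dict: "clock": time; "joint_pos": joint angles; "joint_velocities": joint speeds; "tau": joint torques, N m; "tool_pos": TCP position; "tcp_rot": TCP orientation; "contact_force": force on the tool from outside, world axes, zero at the start; "moment": the same for the moment, N m; "gripper_width": finger opening in m; "grasp_force": force on a finger pad.
Only numpy, scipy, OpenCV 4.12 (cv2) and the standard library are available. Lean on these libraries where they do the work, as an engineer would, in place of code of your own. Each camera call takes 0.05 s, during which the arm holds its last target. There are 200 camera calls.

## Working session

There is one attempt and no reset: what is moved stays moved. The work goes in short steps, each a Python script; the robot and the scene stay as the last script left them, time stands still between calls to the robot, and variables do not carry over. Pictures are saved under pics/ and viewed, at most 14 in all, crops included, and the job is handed in when it is done.

```bash
ls; mkdir -p pics
cat > h.py <<'E'
import numpy as np, cv2
from scipy.spatial.transform import Rotation as R
from cell import manip, inverse_kinematics, cams, order
def rotm(o):
    o=np.array(o,float)
    if o.shape==(3,3): return o
    return R.from_quat(o).as_matrix() if o.size==4 else R.from_rotvec(o).as_matrix()
def world(c):
    """HxWx3 world points of the depth map"""
    z=c["z_map"]; K=c["intrinsics"]; v,u=np.mgrid[:z.shape[0],:z.shape[1]]
    p=np.stack([(u-K[0,2])/K[0,0]*z,(v-K[1,2])/K[1,1]*z,z],-1)
    return p@rotm(c["orientation"]).T+np.array(c["position"])
E
python3 - <<'E'
from h import *
for n in ("top","scene"):
    c=cams.capture(n); cv2.imwrite(f"pics/{n}0.png",c["image"]); print(n,c["position"],c["orientation"],c["intrinsics"].tolist())
    np.savez(f"{n}0.npz",**c)
print(manip.state())
E
```

```text
pics
top [ 0.37616063 -0.00580682  1.04874334] [-2.12976516  2.17766141 -0.09018766] [[414.31008530522394, 0.0, 315.3770927064098], [0.0, 414.31008530522394, 203.17355049034532], [0.0, 0.0, 1.0]]
scene [-0.27551026  0.68942901  0.76724963] [-1.01297357  2.27808356 -1.17208032] [[507.01646801949545, 0.0, 324.1893047357217], [0.0, 507.01646801949545, 197.4684886420058], [0.0, 0.0, 1.0]]
{'clock': 0.1, 'joint_pos': array([-1.16590935e+00,  2.64649121e-01,  1.60521047e+00, -1.07468941e-05,
        1.27371345e+00, -3.68846836e-02]), 'joint_velocities': array([-0.00116325, -0.00062149, -0.00206196, -0.00013213,  0.00256625,
       -0.00154375]), 'tau': array([ 2.31589311e-04, -5.03616357e+01, -3.58072400e+01,  7.30383955e-02,
        2.33498588e-02, -4.99568864e-05]), 'tool_pos': array([ 0.28834508, -0.60961137,  0.23754642]), 'tcp_rot': array([-3.06336478e+00, -6.87882822e-01,  5.84666245e-04]), 'contact_force': array([-0.59629232, -0.08210781, -0.41207331]), 'moment': array([-0.05004577, -0.0284029 , -0.04542264]), 'grasp_force': 0.0, 'gripper_width': 0.08803906977860165}
```

View pics/top0.png

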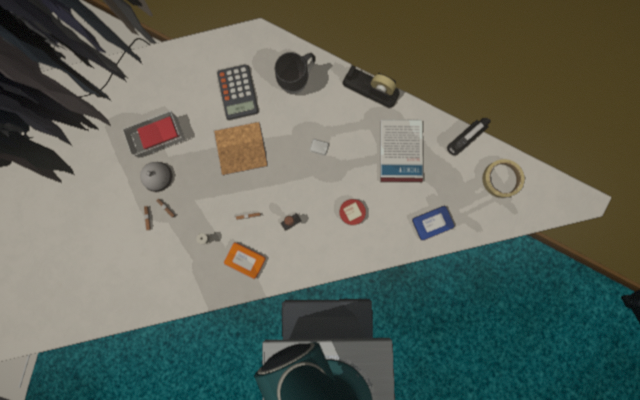

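View pics/scene0.png

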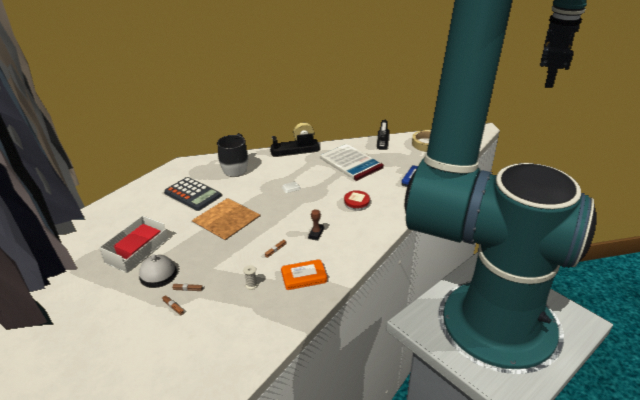

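The ink-pad candidates in the top view are the blue box at (433,222) and the orange box at (245,260). The task rules out orange, so blue is the one meant. Next I measure everything and confirm this in an enlarged crop.

```bash
cat >> h.py <<'E'
def ray_plane(c,uv,z):
    K=c["intrinsics"]; uv=np.atleast_2d(np.asarray(uv,float))
    d=np.c_[(uv[:,0]-K[0,2])/K[0,0],(uv[:,1]-K[1,2])/K[1,1],np.ones(len(uv))]@rotm(c["orientation"]).T
    o=np.array(c["position"]); return o+d*((z-o[2])/d[:,2:])
def rect(P):
    """centre, (long,short), yaw of the long side, of world xy points"""
    (cx,cy),(w,h),a=cv2.minAreaRect((np.asarray(P)[:,:2]*1000).astype(np.float32))
    if w<h: w,h,a=h,w,a+90
    return np.array([cx,cy])/1000,(round(w,1),round(h,1)),(a+90)%180-90
E
python3 - <<'E'
from h import *
c=dict(np.load("top0.npz")); W=world(c); im=c["image"]; hsv=cv2.cvtColor(im,cv2.COLOR_BGR2HSV)
seeds=dict(ink=(433,222,.018),orange=(245,260,.018),ticket=(402,151,.013),cork=(241,147,.006),tin=(353,211,.022),stamp=(291,220,.066),spool=(206,238,.046),chalk=(319,147,.008),clip=(249,215,.012),bare=(330,180,0))
for n,(u,v,h) in seeds.items():
    print(n,W[v,u].round(4),ray_plane(c,(u,v),h)[0].round(4))
z=W[...,2]
m=((z>0.0035)&(z<.12)&(c["z_map"]>0)).astype(np.uint8)
m[275:]=0
k,l,s,cen=cv2.connectedComponentsWithStats(m)
for i in range(1,k):
    if 40<s[i,4]<6000:
        zz=z[l==i]; h=np.percentile(zz,90); ct,_=cv2.findContours((l==i).astype(np.uint8),cv2.RETR_EXTERNAL,cv2.CHAIN_APPROX_NONE)
        P=ray_plane(c,ct[0][:,0],h); r=rect(P); print(cen[i].round(),s[i,4],"h%.4f"%h,r[0].round(4),r[1],round(r[2],1))
a=cv2.resize(im[115:280,185:315],None,fx=3,fy=3,interpolation=cv2.INTER_CUBIC); b=cv2.resize(im[115:280,330:465],None,fx=3,fy=3,interpolation=cv2.INTER_CUBIC)
cv2.imwrite("pics/crop1.png",np.hstack([a,b]))
E
```

```text
ink [ 0.435  -0.2713  0.0178] [ 0.435  -0.2713  0.018 ]
orange [0.3513 0.1959 0.0181] [0.3513 0.196  0.018 ]
ticket [ 0.6168 -0.2034  0.0147] [ 0.6172 -0.2037  0.013 ]
cork [6.419e-01 2.091e-01 6.000e-04] [0.6405 0.208  0.006 ]
tin [ 0.4665 -0.0744  0.0224] [ 0.4665 -0.0745  0.022 ]
stamp [0.4443 0.076  0.0699] [0.4446 0.0764 0.066 ]
spool [0.4068 0.2854 0.0466] [0.4069 0.2855 0.046 ]
chalk [0.634  0.0065 0.01  ] [0.6345 0.0066 0.008 ]
clip [0.4636 0.1872 0.0094] [0.4634 0.1867 0.012 ]
bare [ 5.495e-01 -1.960e-02 -4.000e-04] [ 0.5495 -0.0196  0.    ]
[130.  21.] 484 h0.1116 [0.9429 0.4595] (153.9, 40.8) 40.4
[141.   6.] 172 h0.0985 [0.9821 0.4344] (75.6, 25.5) 54.9
[105.  58.] 513 h0.1064 [0.8593 0.5255] (198.6, 57.3) 35.8
[124.  47.] 261 h0.1136 [0.864  0.4633] (101.0, 46.4) 63.4
[85. 62.] 76 h0.1122 [0.8374 0.5645] (65.5, 12.6) 48.0
[293.  71.] 1279 h0.0941 [0.804  0.0668] (115.1, 89.2) -22.2
[37. 66.] 41 h0.1183 [0.8221 0.6731] (34.6, 9.5) 28.0
[237.  92.] 1665 h0.0149 [0.7839 0.2152] (141.6, 87.0) 11.8
[92. 89.] 297 h0.1097 [0.7645 0.5426] (102.9, 31.8) 56.7
[ 73. 117.] 1327 h0.1
[... 287 characters left out ...]
19. 147.] 207 h0.0102 [0.6338 0.0066] (43.9, 36.2) 70.8
[  4. 163.] 67 h0.0276 [0.6094 0.8116] (28.5, 18.6) 77.4
[504. 178.] 693 h0.0264 [ 0.5377 -0.4471] (102.6, 96.5) -77.2
[155. 176.] 728 h0.0409 [0.5626 0.415 ] (78.5, 73.2) 88.6
[165. 208.] 96 h0.0126 [0.4861 0.4007] (62.8, 10.6) 45.0
[352. 212.] 564 h0.0235 [ 0.4641 -0.0718] (64.7, 64.4) -1.4
[147. 218.] 110 h0.0121 [0.4617 0.4472] (62.1, 12.9) 5.7
[433. 223.] 925 h0.0204 [ 0.4339 -0.271 ] (93.9, 63.0) -69.6
[247. 216.] 94 h0.0124 [0.4612 0.1897] (61.4, 10.0) -81.0
[290. 221.] 210 h0.0649 [0.4425 0.0776] (50.7, 30.5) -66.8
[203. 239.] 128 h0.0473 [0.4059 0.291 ] (37.1, 24.9) 80.8
[244. 260.] 873 h0.0203 [0.3504 0.1972] (92.4, 65.8) 66.7
```

View pics/crop1.png

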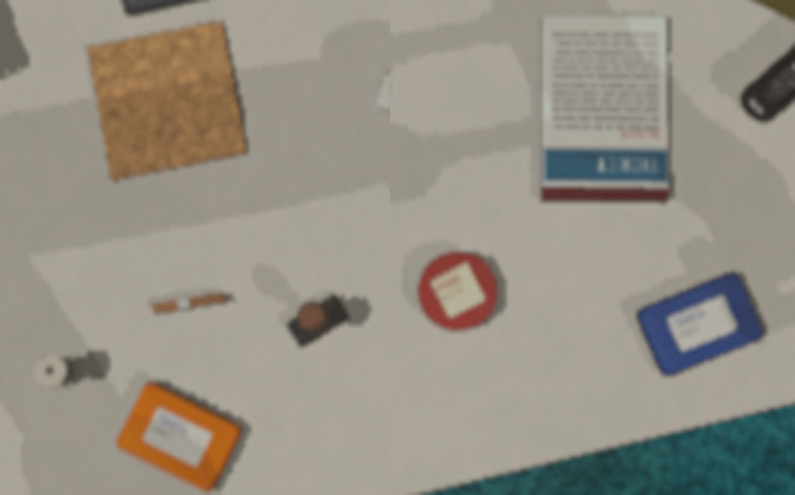

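The crop confirms the match. The blue box, at crop (700,322), measures 94x63 mm and 18 mm high. The orange box at crop (180,435) is the decoy. The printed ticket pad is at crop (606,108) and the cork mat at (167,100). The tin (458,290), stamp (315,318) and spool (52,370) all agree with their given sizes. Now I move and refine the positions with the wrist camera.

```bash
cat >> h.py <<'E'
def down(yaw_deg):  # tool x at this yaw, fingers close across it
    return (R.from_euler("z",yaw_deg,degrees=True)*R.from_euler("x",180,degrees=True)).as_rotvec()
def look(name):
    manip.dwell(0.2); s=manip.state(); c=cams.capture("wrist")
    T=np.eye(4); T[:3,:3]=rotm(s["tcp_rot"]); T[:3,3]=s["tool_pos"]; T=T@np.array(c["T_tool_cam"])
    c["position"]=T[:3,3]; c["orientation"]=T[:3,:3]
    cv2.imwrite(f"pics/{name}.png",c["image"]); np.savez(f"{name}.npz",**c); return c
def blobs(c,z0,z1,amin=300,mask=None):
    """components of the depth map with heights between z0 and z1, as rectangles at height (90 %)"""
    W=world(c); z=W[...,2]; m=(z>z0)&(z<z1)&(c["z_map"]>0)
    if mask is not None: m&=mask
    m=cv2.morphologyEx(m.astype(np.uint8),cv2.MORPH_OPEN,np.ones((3,3),np.uint8))
    k,l,s,cen=cv2.connectedComponentsWithStats(m)
    for i in range(1,k):
        if s[i,4]>amin:
            h=np.median(z[l==i]); ct,_=cv2.findContours((l==i).astype(np.uint8),cv2.RETR_EXTERNAL,cv2.CHAIN_APPROX_NONE)
            r=rect(ray_plane(c,max(ct,key=len)[:,0],h)); print(cen[i].round(),s[i,2:].tolist(),"h%.4f"%h,r[0].round(4),r[1],round(r[2],1))
E
python3 - <<'E'
from h import *
manip.move_pose([.52,-.24,.33],down(70))
c=look("w1"); print(manip.state()["clock"],c["position"],c["orientation"].round(2).tolist())
blobs(c,.008,.03)
E
```

```text
1.9833 [ 0.54919117 -0.16250909  0.47575176] [[0.94, -0.33, -0.11], [-0.34, -0.89, -0.3], [-0.0, 0.32, -0.95]]
[478.  35.] [43, 56, 1154] h0.0196 [ 0.7656 -0.1693] (59.6, 54.1) 62.0
[490. 116.] [144, 210, 2180] h0.0171 [ 0.719  -0.2551] (281.7, 118.1) 59.7
[236.  38.] [53, 58, 2394] h0.0217 [ 0.4669 -0.073 ] (65.9, 65.8) -23.5
[381.  93.] [132, 114, 9446] h0.0126 [ 0.62  -0.202] (159.8, 105.0) -2.1
[274. 185.] [68, 67, 2434] h0.0184 [ 0.4361 -0.2706] (90.5, 61.8) -69.1
[378. 265.] [60, 57, 1447] h0.0244 [ 0.5409 -0.4472] (100.9, 92.9) 69.9
```

View pics/w1.png

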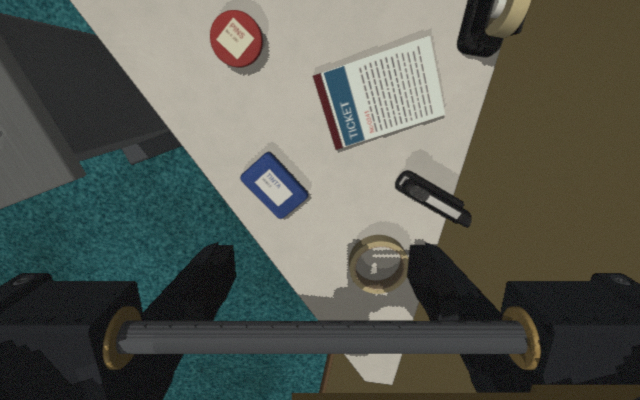

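The wrist view shows the ticket pad at (381,93), the blue ink pad at (274,185) and the tin at (236,38). Their sizes match to about 1 mm. I pick and place the ink pad.

```bash
cat >> h.py <<'E'
def pick(xy,yaw,z,opening,force=20,hi=.16):
    manip.set_gripper(opening); manip.move_pose([*xy,hi],down(yaw)); manip.move_linear([*xy,z],rate=.12)
    manip.set_gripper(0,force=force); s=manip.state(); print("grip",s["gripper_width"],s["grasp_force"],s["tool_pos"].round(4),s["contact_force"].round(1))
    manip.move_linear([*xy,hi],rate=.12); print("lifted",manip.state()["gripper_width"])
def place(xy,yaw,z,opening,hi=.2):
    manip.move_pose([*xy,hi],down(yaw)); manip.move_linear([*xy,z+.02],rate=.12); manip.move_linear([*xy,z],rate=.03); manip.dwell(.3)
    s=manip.state(); print("at",s["tool_pos"].round(4),s["contact_force"].round(1))
    manip.set_gripper(opening); manip.dwell(.2); manip.move_linear([*xy,z+.02],rate=.05); manip.move_linear([*xy,hi+.05],rate=.15); print("clock",manip.state()["clock"])
E
python3 - <<'E'
from h import *
pick((.4361,-.2706),110.9,.004,.085)
place((.620,-.202),177.9,.0175,.08)
manip.move_pose([.52,-.08,.33],down(90))
c=look("w2"); blobs(c,.02,.04); print('-'); blobs(c,.045,.075,50); print('-');blobs(c,.008,.019)
E
```

```text
grip 0.06206211780079505 20.00043511390686 [ 0.4362 -0.2708  0.0044] [-1.6 -0.8  3.8]
lifted 0.06161286294427074
at [ 0.62   -0.202   0.0174] [ 0.3 -0.2 -1.5]
clock 12.7083
[585.  22.] [24, 50, 764] h0.0303 [0.8435 0.0751] (57.1, 26.6) -77.5
[558. 176.] [175, 216, 2397] h0.0305 [ 0.8427 -0.1433] (365.1, 17.3) 60.1
[282. 142.] [46, 47, 1594] h0.0218 [ 0.4661 -0.0713] (63.5, 62.8) 62.4
[386. 228.] [64, 40, 2241] h0.0313 [ 0.6188 -0.2003] (90.9, 62.5) -2.1
[334. 368.] [54, 25, 454] h0.0248 [ 0.542  -0.4706] (93.8, 55.0) -0.0
[393. 373.] [38, 39, 380] h0.0296 [ 0.6473 -0.4827] (106.0, 16.7) 59.4
-
[256.  11.] [21, 24, 409] h0.0643 [0.4476 0.0818] (22.8, 22.7) 90.0
[546.  33.] [37, 63, 1108] h0.0609 [0.7823 0.0574] (74.6, 33.6) -65.8
[606.  24.] [37, 54, 1011] h0.0596 [0.8453 0.0668] (54.7, 32.1) -89.4
[592.  74.] [21, 11, 178] h0.0569 [0.847  0.0161] (24.0, 11.3) -4.5
[561. 197.] [168, 206, 4015] h0.0599 [ 0.8355 -0.1569] (331.7, 27.4) 60.1
[546. 150.] [23, 17, 213] h0.0498 [ 0.8177 -0.0777] (32.1, 12.8) -29.1
[502. 203.] [49, 46, 1015] h0.0609 [ 0.7697 -0.1512] (60.2, 47.4) 61.0
[390. 315.] [14, 12, 119] h0.0460 [ 0.6293 -0.3433] (29.5, 15.5) -48.4
[410. 373.] [47, 39, 671] h0.0607 [ 0.6661 -0.4482] (105.4, 26.3) 59.5
-
[269.  28.] [25, 31, 375] h0.0122 [0.4516 0.0748] (29.6, 24.3) -58.9
[  8. 108.] [23, 102, 1577] h0.0112 [ 0.0905 -0.0297] (142.2, 29.3) 72.3
[586. 131.] [109, 133, 846] h0.0134 [ 0.8888 -0.0637] (211.8, 10.2) 59.8
[492. 172.] [65, 86, 606] h0.0141 [ 0.7697 -0.1202] (144.9, 17.6) 63.3
[382. 218.] [109, 65, 3822] h0.0127 [ 0.6199 -0.2009] (160.0, 106.1) -2.2
[393. 302.] [42, 32, 324] h0.0107 [ 0.6476 -0.3497] (89.8, 28.7) -33.2
```

View pics/w2.png

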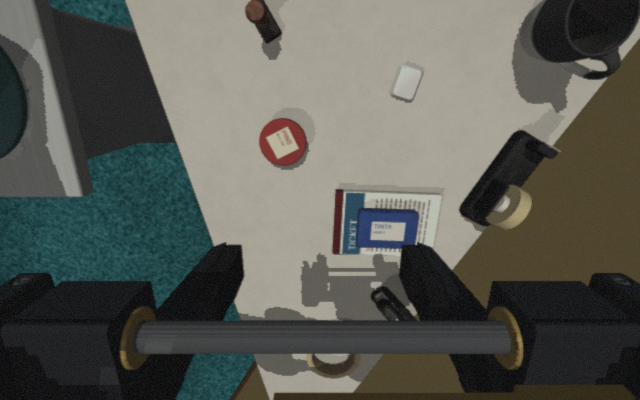

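The blue ink pad at (386,228) lies centred on the ticket pad to about 1 mm and aligned with it. The chalk at (408,83) is untouched. The stamp is at (258,15), at the picture's edge, so I look again from above it, with the spool and mat in view.

Run:
```python
from h import *
manip.move_pose([.5,.2,.33],down(90))
c=look("w3"); print("low"); blobs(c,.003,.0095); print("foot"); blobs(c,.0085,.02,100); print("mid");blobs(c,.02,.04,100);print("high"); blobs(c,.04,.075,50)
```

```text
low
[417. 135.] [90, 97, 6923] h0.0063 [0.6392 0.2112] (119.7, 119.6) 10.1
foot
[526. 131.] [100, 76, 5710] h0.0129 [0.7887 0.2196] (136.1, 84.2) 11.4
[218. 145.] [61, 73, 2613] h0.0183 [0.3539 0.201 ] (91.2, 61.2) 62.6
[295. 151.] [13, 42, 270] h0.0108 [0.4636 0.1917] (61.1, 9.9) -80.6
[286. 218.] [27, 27, 322] h0.0122 [0.4465 0.0849] (48.1, 24.7) -60.3
[607. 243.] [66, 73, 602] h0.0144 [0.9514 0.0442] (142.1, 14.6) 60.8
[ 44. 242.] [83, 71, 2212] h0.0128 [0.062  0.0445] (156.6, 66.4) -53.1
[353. 369.] [23, 32, 648] h0.0130 [ 0.5581 -0.2135] (74.2, 38.3) 89.1
[421. 370.] [21, 34, 534] h0.0128 [ 0.6845 -0.2161] (82.1, 36.0) -83.9
mid
[461.   6.] [38, 23, 350] h0.0312 [0.6761 0.367 ] (44.6, 23.6) -0.2
[513. 218.] [32, 26, 225] h0.0305 [0.7866 0.0951] (55.6, 19.1) 48.3
[612. 250.] [61, 69, 939] h0.0294 [0.9492 0.0391] (126.8, 24.2) 59.7
[ 32. 253.] [59, 54, 887] h0.0282 [0.0554 0.0359] (111.4, 37.2) -52.0
[545. 244.] [26, 26, 316] h0.0327 [0.84   0.0537] (51.0, 21.4) 56.1
[301. 307.] [39, 28, 879] h0.0220 [ 0.4666 -0.0674] (63.8, 53.9) -0.2
[388. 371.] [54, 31, 1505] h0.0313 [ 0.6186 -0.1968] (91.3, 68.4) -2.3
high
[245.  72.] [22, 23, 377] h0.0461 [0.4078 0.2981] (26.2, 25.4) -0.2
[524. 229.] [56, 51, 1005] h0.0596 [0.7879 0.088 ] (81.1, 52.8) 55.4
[283. 233.] [18, 19, 253] h0.0641 [0.4471 0.0874] (25.2, 25.1) 27.9
[556. 252.] [43, 40, 946] h0.0583 [0.8394 0.0533] (71.6, 44.0) 57.1
[626. 259.] [38, 42, 789] h0.0529 [0.9547 0.0392] (72.0, 43.7) 60.5
[ 16. 260.] [42, 35, 854] h0.0541 [0.0509 0.0401] (66.9, 45.6) -59.4
```

View pics/w3.png

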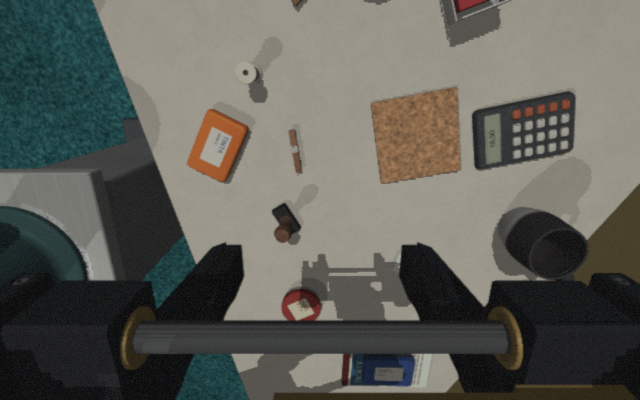

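The stamp is at (283,233) with its foot running up and to the right. The spool is at (245,72), the cork mat at (417,135) and the clip at (295,151). The stamp needs a view from straight above for its axis and foot yaw, so I place the camera directly over it.

```bash
cat >> h.py <<'E'
def stand(c,xy,z0,z1,rad=.06):
    W=world(c); m=(np.hypot(W[...,0]-xy[0],W[...,1]-xy[1])<rad)&(W[...,2]>z0)&(W[...,2]<z1)&(c["z_map"]>0)
    m=cv2.morphologyEx(m.astype(np.uint8),cv2.MORPH_OPEN,np.ones((2,2),np.uint8))>0
    h=np.median(W[m][:,2]); v,u=np.nonzero(m); P=ray_plane(c,np.c_[u,v],h); r=rect(P)
    print(m.sum(),(u.mean().round(),v.mean().round()),"h%.4f"%h,r[0].round(4),r[1],round(r[2],1),"mean",P[:,:2].mean(0).round(4))
E
python3 - <<'E'
from h import *
manip.move_pose([.447,.004,.22],down(90))
c=look("w4"); stand(c,(.447,.086),.008,.016); stand(c,(.447,.086),.055,.072)
print(c["position"])
cv2.imwrite("pics/w4c.png",c["image"][0:260])
E
```

```text
542 (np.float64(319.0), np.float64(90.0)) h0.0121 [0.4472 0.0825] (48.1, 24.3) -59.5 mean [0.4469 0.0837]
610 (np.float64(319.0), np.float64(92.0)) h0.0645 [0.4471 0.0828] (23.7, 23.2) -89.9 mean [0.447  0.0829]
[0.44828019 0.08841939 0.36726364]
```

View pics/w4c.png

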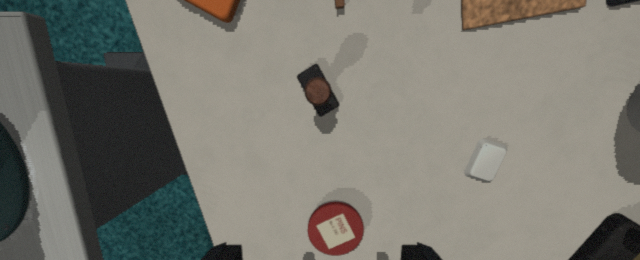

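The stamp is at (318,91), seen from straight above. Foot and handle agree on (0.447, 0.083), with the foot's yaw near -60°. I grip with the fingers closing along y, since y is the less certain axis, and turn the stamp to the pad's yaw.

Run:
```python
from h import *
pick((.4471,.083),0,.033,.05,force=20,hi=.18)
place((.619,-.202),57.8,.0645,.05,hi=.22)
manip.move_pose([.619,-.285,.27],down(90))
c=look("w5"); print("foot"); stand(c,(.619,-.202),.0385,.047,.035); print("handle"); stand(c,(.619,-.202),.08,.105); print("ink"); stand(c,(.619,-.202),.026,.036,.07);stand(c,(.619,-.202),.008,.018,.12)
```

```text
grip 0.021539534579048884 19.59896015048769 [0.4474 0.0831 0.0333] [-0.2  1.9  1.6]
lifted 0.021510733775065176
at [ 0.619  -0.202   0.0644] [-0.5  0.5  0.6]
clock 28.8333
foot
509 (np.float64(321.0), np.float64(90.0)) h0.0430 [ 0.6191 -0.2053] (47.5, 24.2) -1.9 mean [ 0.6191 -0.2051]
handle
552 (np.float64(320.0), np.float64(90.0)) h0.0953 [ 0.619  -0.2046] (23.5, 23.2) -0.0 mean [ 0.6188 -0.2047]
ink
3396 (np.float64(323.0), np.float64(87.0)) h0.0311 [ 0.6215 -0.2041] (89.5, 60.3) -2.1 mean [ 0.6219 -0.2025]
8252 (np.float64(322.0), np.float64(83.0)) h0.0126 [ 0.62   -0.2364] (172.0, 160.1) 87.8 mean [ 0.621  -0.1991]
```

View pics/w5.png

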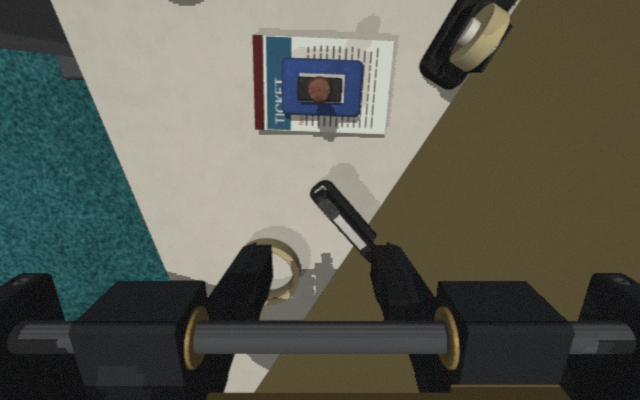

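The stamp at (320,90) stands upright in the middle of the ink pad, within about 2.5 mm, with its yaw equal to the pad's. Next is the pin tin.

Run:
```python
from h import *
pick((.4666,-.0722),0,.004,.086,force=20,hi=.16)
place((.6392,.2105),30,.0105,.084,hi=.2)
manip.move_pose([.55,.18,.3],down(90))
c=look("w6"); stand(c,(.639,.21),.018,.027,.06); blobs(c,.003,.0095,1500); print("spool"); stand(c,(.407,.295),.04,.05,.05)
print(manip.state()["clock"])
```

```text
grip 0.0645105666645626 20.000361988786608 [ 0.467  -0.0722  0.0044] [-1.2  1.5  4.2]
lifted 0.06446383288969372
at [0.6391 0.2104 0.0105] [-3.5 -0.6  4. ]
clock 42.2
118 (np.float64(379.0), np.float64(123.0)) h0.0268 [0.6325 0.2087] (61.3, 52.3) -88.1 mean [0.6233 0.2187]
[387. 122.] [99, 105, 5986] h0.0063 [0.6394 0.2112] (119.5, 119.5) -79.9
spool
459 (np.float64(196.0), np.float64(54.0)) h0.0460 [0.4085 0.2967] (26.3, 25.9) 83.5 mean [0.4087 0.2969]
43.4417
```

View pics/w6.png

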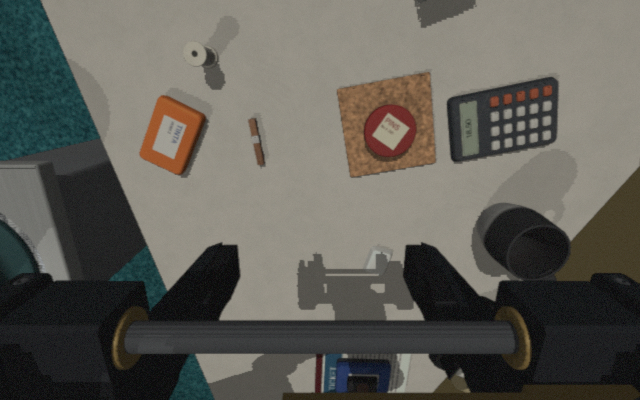

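The tin sits on the mat at about (390,130). My height band missed its lid, which is at 28 mm, so I recompute from the same picture.

Run:
```python
from h import *
c=dict(np.load("w6.npz")); stand(c,(.639,.21),.0235,.035,.055)
W=world(c); im=c["image"].astype(int); red=(im[...,2]>im[...,1]+60)&(im[...,1]<70)
v,u=np.nonzero(red[90:170,350:430]); print(len(u),u.min()+350,u.max()+350,v.min()+90,v.max()+90)
for r in range(104,164,6): print(r,W[r,390].round(4))
```

```text
2134 (np.float64(391.0), np.float64(131.0)) h0.0278 [0.64   0.2073] (65.3, 64.2) -0.1 mean [0.6396 0.2079]
961 365 414 106 154
104 [0.6379 0.2412 0.0176]
110 [0.6362 0.2346 0.0286]
116 [0.6367 0.2273 0.0285]
122 [0.6372 0.22   0.0283]
128 [0.6376 0.2126 0.0289]
134 [0.6381 0.2051 0.029 ]
140 [0.6385 0.1975 0.0295]
146 [0.6394 0.1895 0.0276]
152 [0.6399 0.1817 0.0277]
158 [0.6448 0.1695 0.0075]
```

The tin is about 3.5 mm off the mat's centre in y. There is plenty of time, so I regrip it and shift it by that much, then fetch the spool.

Run:
```python
from h import *
x,y=.6394,.2105
manip.move_pose([x,y,.12],down(180)); manip.move_linear([x,y,.0105],rate=.1); manip.set_gripper(0,force=15)
manip.move_linear([x,y,.0135],rate=.03); manip.move_linear([x,y+.0036,.0135],rate=.03); manip.move_linear([x,y+.0036,.0107],rate=.02)
manip.dwell(.2); manip.set_gripper(.084); manip.move_linear([x,y+.0036,.2],rate=.12)
manip.move_pose([.408,.214,.22],down(90))
c=look("w7"); stand(c,(.408,.298),.04,.05,.05)
manip.move_pose([x,y-.08,.25],down(90))
c=look("w8"); stand(c,(.639,.212),.0235,.035,.055); blobs(c,.003,.0095,1500); print(manip.state()["clock"])
```

```text
644 (np.float64(321.0), np.float64(86.0)) h0.0462 [0.4084 0.2969] (26.5, 25.3) 90.0 mean [0.4085 0.2972]
3088 (np.float64(322.0), np.float64(88.0)) h0.0278 [0.6398 0.2121] (64.9, 64.3) 0.0 mean [0.6398 0.2127]
[322.  85.] [120, 127, 8441] h0.0063 [0.6398 0.2111] (119.4, 119.3) -79.9
52.7
```

The tin is now within about 1 mm of the mat's centre. Next is the spool.

Run:
```python
from h import *
pick((.4085,.2986),180,.004,.05,force=12,hi=.16)
place((.6397,.2138),180,.0325,.05,hi=.2)
manip.move_pose([.6397,.13,.25],down(90))
c=look("w9"); print("spool");stand(c,(.639,.213),.066,.08,.04); print("tin"); stand(c,(.639,.212),.0235,.035,.055)
s=cams.capture("scene"); cv2.imwrite("pics/s9.png",s["image"]); t=cams.capture("top"); cv2.imwrite("pics/t9.png",t["image"])
cv2.imwrite("pics/mix.png",np.vstack([c["image"][:170],s["image"][110:330]])); print(manip.state()["clock"])
blobs(t,.0035,.12,80)
```

```text
grip 0.023797677571625032 12.045615902666214 [0.4087 0.2988 0.0043] [-0.8  0.   1.4]
lifted 0.02380759827409624
at [0.6397 0.2138 0.0325] [ 0.6  0.5 -0.4]
clock 64.1833
spool
629 (np.float64(320.0), np.float64(87.0)) h0.0738 [0.6391 0.2119] (26.4, 25.9) 0.0 mean [0.6392 0.212 ]
tin
2475 (np.float64(321.0), np.float64(86.0)) h0.0276 [0.64   0.2123] (65.1, 64.8) -90.0 mean [0.64  0.213]
65.8333
[137.   3.] [16, 9, 97] h0.0885 [0.9905 0.4548] (38.9, 21.1) 87.9
[446.  98.] [380, 204, 11064] h0.0565 [ 0.7071 -0.2811] (1046.6, 162.1) 60.1
[131.  21.] [27, 28, 390] h0.0776 [0.9469 0.4704] (90.1, 40.3) 29.3
[107.  59.] [36, 46, 389] h0.0721 [0.8606 0.5362] (150.7, 26.2) 38.4
[124.  47.] [27, 27, 207] h0.0732 [0.8845 0.4851] (97.4, 22.8) 49.8
[293.  71.] [41, 43, 1265] h0.0570 [0.8127 0.0639] (109.2, 99.8) -5.1
[92. 89.] [31, 19, 272] h0.0748 [0.7772 0.5642] (87.3, 27.6) 52.1
[ 73. 119.] [67, 49, 1177] h0.0756 [0.7113 0.6076] (140.9, 118.8) -62.8
[138. 135.] [34, 41, 555] h0.0308 [0.6646 0.4506] (91.7, 88.5) -70.4
[401. 151.] [42, 63, 2587] h0.0133 [ 0.6175 -0.2025] (161.2, 103.6) -2.2
[ 45. 158.] [58, 59, 1026] h0.0730 [0.6145 0.6886] (179.3, 65.8) 45.5
[319. 147.] [17, 14, 184] h0.0080 [0.6354 0.0061] (43.3, 31.0) 74.1
[504. 178.] [42, 39, 667] h0.0232 [ 0.5401 -0.4487] (101.2, 95.4) 88.5
[148. 179.] [19, 26, 294] h0.0353 [0.5572 0.4375] (72.5, 33.1) 22.2
[147. 218.] [6, 25, 101] h0.0099 [0.4618 0.4485] (62.3, 10.2) 6.6
[334. 381.] [71, 40, 2145] h0.0165 [ 0.0636 -0.0213] (166.6, 89.8) 89.3
```

View pics/mix.png

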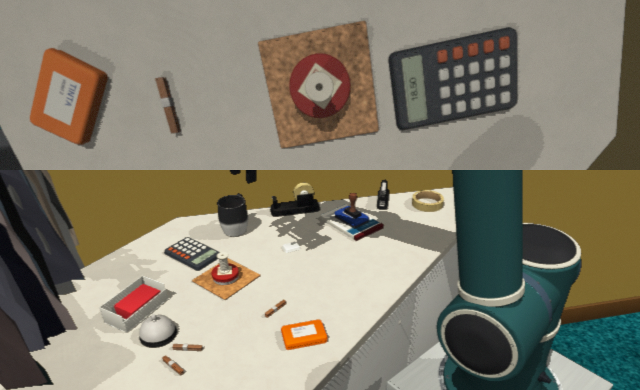

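Both stacks stand. The spool is centred on the tin at (320,87), and the stamp stands upright on the ink pad at (352,205). The chalk, clips and orange box are where they were, and the gripper is open and clear, so I hand in.

```bash
python3 -c "
from h import *
print(order.close_job())"
```

```text
the job is handed in; nothing more can be done
None
```

I stacked both sets in the order asked and handed the job in at about 66 s: each piece measured within about 2.5 mm of centre, and the chalk and clips were left where they lay.

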